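# Prise open the glue press and hold its lever at four clicks

### The arm

A 7-joint arm with a two-finger parallel gripper is mounted at the origin on the work surface. World frame = base frame: x ahead of the robot, y to its left, z up, the work surface at z = 0. Lengths are in m, angles in rad, forces in N, time in s.
With the tool pointing down it reaches from about 0.35 to 0.9 m from the base axis. Payload 7.2 kg.
Tool frame: the origin (TCP) lies at the centre of the arm's flange, where the gripper is bolted on; the fingertips stand 173 mm ahead of it and the grasp point (between the pads) lies 155 mm ahead of it; z points along the fingers, y is the line along which they close (so a half turn about z gives the same grasp; the last joint's range is limited). The gripper opens to 85 mm and grips with 20 to 120 N. Pads are 22 mm wide; open, the fingers measure 114 mm over their backs; the gripper's body (76 mm by 85 mm) begins 54 mm behind the grasp point. The pads swing forward as they close: fully open they stand 13 mm farther back than shut.
Start: joints at [-1.391, 0.411, -0.013, 1.596, 0.006, 1.134, -0.082], TCP at [0.153, 0.606, 0.405] pointing down, gripper open.
Joint ranges: [-2.95, 2.95], [-0.29, 1.99], [-1.47, 1.44], [0.14, 2.54], [-1.03, 4.17], [0.13, 1.85], [-2.86, 2.86]. Speed limits (rad/s): [2.39, 2.39, 3.01, 3.01, 3.14, 3.14, 3.14].

### API

Orientations are given as a rotation vector (axis times angle).
In Python, from cell import manip gives the robot as it stands.
- The arm moves only by the tool carry_out, never from a script. Its argument "commands" is a list that holds one entry, the list of rows, each a list of 5 numbers: the shift along the tool's x, y, z normalised to -1 to 1, where 1 is 80 cm, then the turn about the tool's z normalised to -1 to 1, where 1 is 0.5 rad, then the opening, from 0 (shut) to 1 (fully open). A call has 1 to 12 rows; each row shifts and turns the commanded pose from where the row before left it, along the tool's axes as they then stand; what a row does not reach is not made up. A row lasts 1/10 s, in which the tool goes at most 50 mm and 8.59 degrees, less where a joint would pass 70% of its speed; a pose out of reach is approached as far as the arm can. A call with a number of a shift or a turn outside -1 to 1 is refused whole. A call with a gripper value outside its range is refused whole. The fingers move at their own pace and stop on an object; "squeeze" is the grip in N (left out, the last holds). Time passes only in rows, so rows that do not move let the fingers close. It gives the time, the measured TCP pose, the force, the opening and the grip force at its end, in the units of the state.
- manip.get_obs(): the state, without advancing time (a new reading comes with each control period).
- manip.capture(name): name is "scene" or "top" or "wrist"; returns a dict with "color" (420x560x3 uint8, blue, green, red), "K" (3x3 intrinsics, pixels), "D" ([k1, k2, p1, p2, k3] as OpenCV has them; the pictures are not rectified), "origin" and "attitude" of the camera in the world. Camera axes: x right, y down, z forward; pixel columns grow to the right and rows downward; lengths in m; the calibration is good to about 2 mm. A picture is of the moment at which its call begins. There is no depth.
- manip.close_job(): hands the job in; it is judged then, once.
Trained networks look in a picture, given as the dict that the camera call returned (one of the last four; its "shot" number tells which), for a name from the list of things; names that differ only in an ending like _2 or _b are one class to them, and where a whole thing is asked for, a point or a joint stands for the part that bears it (a point fixed in the world has none). Each returns a list of dicts, best first, with "confidence" (0 to 1); they miss things now and then, are a little off and sometimes report something else, mostly with a low value. They report only what shows in the picture. A call takes as long as a camera call. They do not tell look-alikes from the thing itself.
- manip.find_in(picture, target): "bbox" ([left, top, width, height] in pixels, round what is visible of it).
- manip.spot_point(picture, target): "location" ([row, column] in pixels: a listed point, or the origin of a listed thing).
The state is a dict: "t": time; "joint_pos": joint angles; "qd": joint speeds; "joint_torque": joint torques, N m; "tool_pos": TCP position; "tcp_rot": TCP orientation; "ft_force": force on the tool from outside, world axes, zero at the start; "torque": the same for the moment, N m; "gripper_width": opening from 0.0 (shut) to 1.0 (fully open); "grasp_force": force on a finger pad.
Only numpy, scipy, OpenCV 4.12 (cv2) and the standard library are available. Lean on these libraries where they do the work, as an engineer would, in place of code of your own. Each camera call takes 0.05 s, during which the arm holds its last target. There are 200 camera calls.

### The job

The chair back in the glue press needs pressure: slip the putty knife's blade into the slot under the front lip of the press's dust cover, prise the cover up off its seat with it (keep the gripper itself off the cover until then) and swing it fully open, then lay the knife down on the bench. Push the spring-back ratchet lever inside four clicks on from its rest, counting by feel and never reaching the fifth, and finish while holding it there: do not let go, because it springs back. Leave everything else on the bench where it is.

Things in the scene. Friction and masses are not known exactly. Their poses are not given: they have to be found in the camera images.
- press: Glue press fixed to the bench: open grey steel housing 130 x 200 mm, 55 mm high (walls and floor 5 mm), bars and a dark turned chair back beyond it. Origin: centre of the housing's underside, on the bench; x points to its back wall (away from the robot), y left, z up.
- slot (a point): Middle of the slot under the cover, at the outer face of the front wall (press x = -65 mm), 49 mm above the bench. The front wall is 43 mm high, so the slot is 12 mm high (43 to 55 mm above the bench), 190 mm wide, and leads into the housing; a blade may reach up to 20 mm past this point before it can meet the lever.
- cover (a joint): Dust cover: bare aluminium plate 142 x 204 x 4 mm, 0.12 kg, its underside 55 mm above the bench, its lip 12 mm out past the front wall, hinged on the top of the back wall. 0 = shut, grows as it opens, 1.57 = upright, stop at 1.9; fully open: past 1.3 (leaning back past upright gives the gripper room). A stiff hinge keeps it at any angle; lifting takes about 2 N at the lip.
- cover_hinge (a point): Middle of the cover's hinge line (press x = +65 mm, y = 0, 55 mm above the bench); the line runs along the press's y.
- cover_lip (a point): Middle of the lower edge of the cover's front lip, 142 mm from the hinge line.
- knife: Putty knife lying flat, 0.11 kg: wooden handle 22 mm wide, 24 mm high (x = -70 to 25 mm), steel neck, flat blade 46 mm wide, 2.5 mm thick (x = 41 to 95 mm, mid-plane 12 mm above the origin). Origin: underside, under the balance point, where it is best gripped across its width; x points to the blade, z up.
- knife_tip (a point): Middle of the blade's front edge, x = 95 mm, 12 mm above the knife's underside.
- lever_pivot (a point): Point on the lever's vertical axis (press x = +35 mm, y = 0), 20 mm above the bench.
- lever_top (a point): Top centre of the lever's handle: an upright steel post 14 mm across, free from 23 to 48 mm above the bench, 70 mm from the pivot axis, at the end of a flat arm (14 mm wide, 17 to 23 mm above the bench). At rest it stands right (-y) of the middle, the arm 0.7 rad short of pointing straight at the front wall; it swings clockwise seen from above, towards +y.
- lever (a joint): Ratchet lever, rad: 0 = rest, grows as pushed (clockwise from above), stop at 1.45. Springs back when let go: 7 N at the post at rest, 8.5 N at 1.1. Its foot snaps over ridges 0.24 apart (17 mm at the post). At each the resistance rises about 2 N, then falls about 6 N, lowest 0.06 past the crest: one click; the next gap's middle is 0.12 past it. First crest: 0.12 to 0.36, different each time.
- click_foot (a point): The sprung foot's place on the lever, 45 mm from the pivot axis.
- click_plate: Plate with six ridges on the housing's floor. Origin on the lever's axis, on the bench; axes as the press's but turned up to 0.12 rad about z, different each time. In its frame the foot's y = 45 mm x sin(a), growing as the lever is pushed; ridge crests at a = -0.46, -0.22, 0.02, 0.26, 0.50, 0.74 rad. Four clicks: a = 0.38, y = 16.7 mm.
- screwdriver: Bystander: screwdriver 200 mm long with a red round handle, lying on the bench (it may lie on either side, opposite the knife). Origin under its middle.
- sanding_block: Bystander: cork sanding block 100 x 60 x 35 mm. Origin: centre of its underside.
- tape_roll: Bystander: roll of tape lying flat, 90 mm across, 40 mm high. Origin: centre of its underside.
- brush_jar: Bystander: clear jar 76 mm across, 100 mm high, with brushes to 205 mm. Origin: centre of its underside.
- spindle: Bystander: loose turned-wood spindle, 200 mm long, 24 mm thick, lying. Origin under its middle.
Not all that is in view belongs to the job. Leave any green look-alike of the knife alone.

How it is judged:
On the way, in this order (a step that is already met when the one before it is completed fails the run):
1. the cover is prised up off its seat by the knife (value of joint cover above 0.2 rad and contact force between knife and cover above 0.2 N), for 0.1 s.
2. the cover is swung open (value of joint cover above 1.3 rad), for 0.2 s.
At the end, for the whole second after the job is handed in: Cover open past 1.3 rad; lever between its fourth and fifth ridge (foot at 13.5 to 20.5 mm along the click plate's y), held by the fingers with over 1.5 N, not propped by the knife; knife released and still on the bench (origin below 35 mm), off the press (value of joint cover above 1.3 rad and y of click_foot in the frame of click_plate between 0.0135 and 0.0205 m and contact force between the fingers and lever above 1.5 N and contact force between knife and lever below 0.1 N and contact force between each of the arm, the fingers and knife below 0.1 N and contact force between knife and press below 0.1 N and height (world z) of knife below 0.035 m and linear speed of knife below 0.02 m/s); the arm keeps its last pose, push and grip.
It fails at once if the lever is pushed past the fifth click (y of click_foot in the frame of click_plate above 0.0225 m).
It fails at once if the gripper or arm touches the cover while it is less than 0.2 rad open (value of joint cover below 0.2 rad and contact force between any of the arm, the fingers and cover above 0.5 N).
It fails at once if a bystander is moved by more than 40 mm (distance of any of screwdriver, sanding_block, tape_roll, brush_jar, spindle from where it was at the start of the episode above 0.04 m).
It also fails if it takes over 72 s, if anything falls off the work surface, if the arm or the gripper's body presses on something with over 40 N, if the wrist force passes 120 N, or if a joint passes its speed limit or range.

## Working session

There is one attempt and no reset: what is moved stays moved. The work goes in short steps, Python scripts to look and compute and a tool call to move; the robot and the scene stay as the last step left them, time stands still between calls to the robot, and variables do not carry over. Pictures are saved under pics/ and viewed, at most 10 in all, crops included, and the job is handed in when it is done.

Besides the shell and the picture viewer there is one more tool, called after "Call:" as name([rows], argument=value, ...), one row to a line, values as JSON. carry_out: Moves the arm, as the interface text tells. Its arguments: {"type":"object","properties":{"commands":{"type":"array"},"squeeze":{"type":"number"}},"required":["commands"]}

```bash
ls; mkdir -p pics; cat > h.py <<'E'
import numpy as np, cv2
from scipy.spatial.transform import Rotation as R
from cell import manip
def rot(a):
    a=np.array(a,float)
    if a.shape==(3,3): return a
    return R.from_rotvec(a).as_matrix() if a.size==3 else R.from_quat(a).as_matrix()
def ray(p,rc):
    u=cv2.undistortPoints(np.array([[[rc[1],rc[0]]]],float),np.array(p["K"]),np.array(p["D"]))[0,0]
    return np.array(p["origin"]),rot(p["attitude"])@np.array([u[0],u[1],1])
def atz(p,rc,z):
    o,d=ray(p,rc); return o+d*(z-o[2])/d[2]
def tri(obs):
    A=np.zeros((3,3));b=np.zeros(3)
    for p,rc in obs:
        o,d=ray(p,rc); d=d/np.linalg.norm(d); M=np.eye(3)-np.outer(d,d); A+=M;b+=M@o
    return np.linalg.solve(A,b)
def proj(p,X):
    Rm=rot(p["attitude"]).T; t=-Rm@np.array(p["origin"])
    x=cv2.projectPoints(np.array([X],float),cv2.Rodrigues(Rm)[0],t,np.array(p["K"]),np.array(p["D"]))[0][0,0]
    return x[::-1]
E
python3 - <<'E'
from h import *
np.set_printoptions(precision=3,suppress=True)
P={}
for n in ["scene","top","wrist"]:
    P[n]=manip.capture(n); cv2.imwrite(f"pics/a_{n}.png",P[n]["color"])
    print(n,np.array(P[n]["origin"]),np.array(P[n]["attitude"]).round(3).tolist())
print(manip.get_obs())
Z=dict(press=0,slot=.049,cover_hinge=.055,cover_lip=.055,knife=0,knife_tip=.012,screwdriver=0,sanding_block=0,tape_roll=0,brush_jar=0,spindle=0)
for k,z in Z.items():
    for n in ["scene","top"]:
        for d in manip.spot_point(P[n],k)[:3]:
            print(k,n,np.round(d["location"]),round(d["confidence"],2),atz(P[n],d["location"],z))
cv2.imwrite("pics/a_both.png",np.vstack([cv2.resize(P[n]["color"],(400,300)) for n in ["scene","top"]]))
E
```

```text
pics
scene [ 1.536 -0.781  1.063] [-2.044, -1.102, 0.531]
top [ 0.447 -0.127  1.271] [-2.168, 2.193, -0.072]
wrist [0.088 0.622 0.372] [2.302, 1.793, 0.244]
{'t': 0.15, 'joint_pos': array([-1.391,  0.412, -0.013,  1.597,  0.006,  1.134, -0.082]), 'qd': array([-0.   , -0.002, -0.001, -0.001,  0.002, -0.   ,  0.001]), 'joint_torque': array([  0.002, -60.103,   0.683, -29.965,   0.014,   0.008,   0.   ]), 'tool_pos': array([0.153, 0.606, 0.404]), 'tcp_rot': array([-0.388, -3.117,  0.002]), 'ft_force': array([ 0.945, -0.286,  0.175]), 'torque': array([ 0.041,  0.024, -0.006]), 'grasp_force': 0.0, 'gripper_width': 0.9980218787958223}
press scene [232. 312.] 0.9 [ 0.617 -0.036  0.   ]
press top [185. 257.] 0.94 [ 0.619 -0.039  0.   ]
slot scene [250. 215.] 0.62 [ 0.557 -0.376  0.049]
slot scene [209. 303.] 0.57 [ 0.549 -0.028  0.049]
cover_hinge scene [232. 321.] 0.92 [ 0.682 -0.052  0.055]
cover_hinge top [163. 257.] 0.9 [ 0.681 -0.045  0.055]
cover_lip scene [206. 300.] 0.57 [ 0.531 -0.029  0.055]
knife scene [250. 216.] 0.77 [ 0.515 -0.354  0.   ]
knife scene [267. 128.] 0.55 [ 0.425 -0
[... 337 characters left out ...]
ife_tip top [193. 357.] 0.62 [ 0.588 -0.354  0.012]
screwdriver scene [176. 362.] 0.74 [0.463 0.328 0.   ]
screwdriver top [236. 147.] 0.84 [0.463 0.312 0.   ]
sanding_block scene [209. 241.] 0.76 [ 0.374 -0.179  0.   ]
sanding_block top [266. 300.] 0.83 [ 0.364 -0.172  0.   ]
sanding_block top [275. 183.] 0.57 [0.339 0.195 0.   ]
tape_roll scene [204. 401.] 0.84 [0.677 0.329 0.   ]
tape_roll top [172. 144.] 0.62 [0.668 0.322 0.   ]
brush_jar scene [275. 189.] 0.91 [ 0.566 -0.477  0.   ]
brush_jar top [203. 397.] 0.73 [ 0.558 -0.482  0.   ]
brush_jar top [224. 352.] 0.52 [ 0.492 -0.337  0.   ]
spindle scene [173. 318.] 0.68 [0.351 0.194 0.   ]
spindle top [276. 182.] 0.62 [0.336 0.196 0.   ]
```

```bash
python3 - <<'E'
import cv2,numpy as np
t=cv2.imread("pics/a_top.png"); s=cv2.imread("pics/a_scene.png")
c=t[120:330,100:500]; cv2.imwrite("pics/b_top.png",cv2.resize(c,(800,420),interpolation=cv2.INTER_CUBIC))
c=s[130:330,90:430]; cv2.imwrite("pics/b_sc.png",cv2.resize(c,(800,470),interpolation=cv2.INTER_CUBIC))
E
```

```text
(no output)
```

View pics/b_top.png

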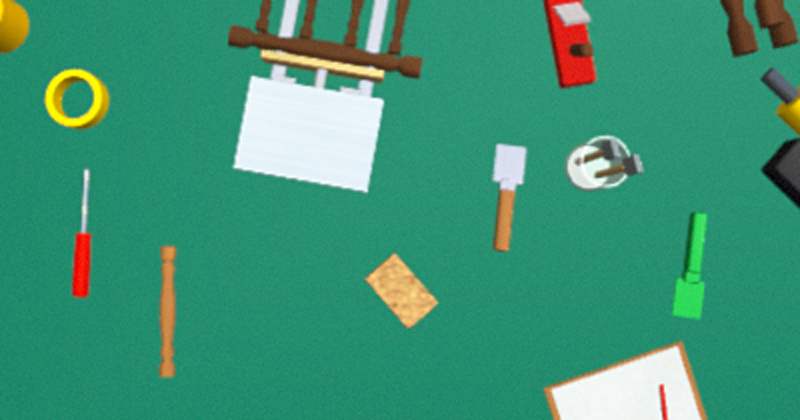

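View pics/b_sc.png

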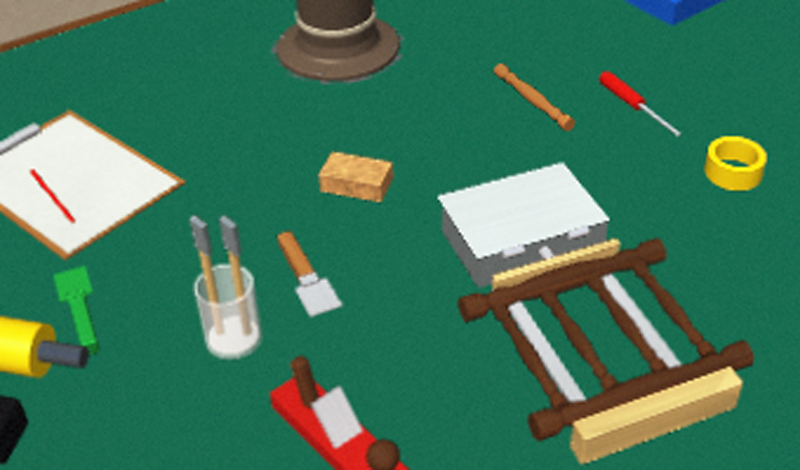

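The wooden-handled knife with the steel blade (top image row 224, col 352) is the real one. The all-green one at (249, 445) is the look-alike. The sanding block, spindle, jar, tape and screwdriver all match what the networks reported. Next I segment the cover and the knife for precise poses.

```bash
python3 - <<'E'
from h import *
np.set_printoptions(precision=4,suppress=True)
p=manip.capture("top"); im=p["color"].astype(int)
def comp(m,seed):
    n,l=cv2.connectedComponents(m.astype(np.uint8),connectivity=4); return l==l[seed]
mn,mx=im.min(2),im.max(2)
m=comp((mn>190),(185,250)); c=max(cv2.findContours(m.astype(np.uint8),0,1)[0],key=cv2.contourArea)
pts=np.array([atz(p,(q[0][1],q[0][0]),.059)[:2] for q in c],np.float32)
r=cv2.minAreaRect(pts); print("cover",m.sum(),np.array(r[0]),r[1],r[2]); print(cv2.boxPoints(r))
b,g,rr=im[...,0],im[...,1],im[...,2]
win=np.zeros(m.shape,bool); win[180:255,335:375]=1
h=win&(rr>g+25); 
def pca(m,z):
    P=np.array([atz(p,x,z)[:2] for x in np.argwhere(m)]); c=P.mean(0); w,v=np.linalg.eigh(np.cov(P.T)); d=v[:,1]*np.sign(v[0,1])
    s=(P-c)@d; return P,c,d,np.arctan2(d[1],d[0]),s.min(),s.max()
_,c1,d,a,s0,s1=pca(h,.02); print("handle",h.sum(),c1,a,s0,s1)
bl=win&(abs(rr-g)<25)&(mn>120)
_,c2,*_=pca(bl,.013); print("blade",bl.sum(),c2)
k=manip.capture("wrist")
v=c2-c1; print("dir handle->blade",np.arctan2(v[1],v[0]),np.linalg.norm(v))
s=manip.capture("scene")
for n,q in(("top",p),("scene",s)):
  for t in("knife","knife_tip","neck"):
    try:
      for d in manip.spot_point(q,t)[:1]: print(n,t,atz(q,d["location"],.012 if t=="knife_tip" else 0))
    except Exception as e: pass
o=manip.get_obs(); print(R.from_rotvec(o["tcp_rot"]).as_matrix(),o["tool_pos"])
E
```

```text
cover 3264 [ 0.6216 -0.0376] (0.20297762751579285, 0.1684737205505371) 79.14606475830078
[[ 0.5197 -0.1214]
 [ 0.6852 -0.1532]
 [ 0.7234  0.0462]
 [ 0.5579  0.0779]]
handle 205 [ 0.4756 -0.3323] -0.13457462108737867 -0.04598131648450154 0.04586121844222603
blade 290 [ 0.5586 -0.343 ]
dir handle->blade -0.1282635753542819 0.08369254550576807
top knife [ 0.4102 -0.6316  0.    ]
top knife_tip [ 0.5843 -0.3382  0.012 ]
scene knife [ 0.5126 -0.3478  0.    ]
scene knife_tip [ 0.5979 -0.3502  0.012 ]
[[-0.9695  0.2453 -0.    ]
 [ 0.2453  0.9695  0.    ]
 [ 0.      0.     -1.    ]] [0.1533 0.6059 0.4047]
```

Call:
carry_out([
  [[0, 0, 0, -0.235, 1], [-0.0356, -0.0339, 0, 0, 1], [-0.0356, -0.0339, 0, 0, 1], [-0.0356, -0.0339, 0, 0, 1], [-0.0356, -0.0339, 0, 0, 1], [-0.0356, -0.0339, 0, 0, 1], [-0.0356, -0.0339, 0, 0, 1], [-0.0356, -0.0339, 0, 0, 1], [-0.0356, -0.0339, 0, 0, 1], [-0.0356, -0.0339, 0, 0, 1], [-0.0356, -0.0339, 0, 0, 1], [0, 0, 0, 0, 1]],
])

```text
t: 2.8
tool_pos: [0.4038, 0.2953, 0.4051]
tcp_rot: [0.217, 3.132, -0.002]
ft_force: [-0.6, 0.3, 1.1]
gripper_width: 0.999
grasp_force: 0.0
```

Call:
carry_out([
  [[-0.0139, -0.0482, 0, 0, 1], [-0.0139, -0.0482, 0, 0, 1], [-0.0139, -0.0482, 0, 0, 1], [-0.0139, -0.0482, 0, 0, 1], [-0.0139, -0.0482, 0, 0, 1], [-0.0139, -0.0482, 0, 0, 1], [-0.0139, -0.0482, 0, 0, 1], [-0.0139, -0.0482, 0, 0, 1], [-0.0139, -0.0482, 0, 0, 1], [-0.0139, -0.0482, 0, 0, 1], [-0.0139, -0.0482, 0, 0, 1], [-0.0139, -0.0482, 0, 0, 1]],
])

```text
t: 4.0
tool_pos: [0.4729, -0.1771, 0.4049]
tcp_rot: [0.203, 3.134, 0.001]
ft_force: [1.4, -0.3, 0.0]
gripper_width: 1.0
grasp_force: 0.0
```

```bash
cat >> h.py <<'E'
def go(x,y,z,yaw=None):
    """shift in tool axes (normalised) to world point; turn (normalised) if yaw (knife/tool axis mod pi) given; shift for after the turn"""
    o=manip.get_obs(); M=R.from_rotvec(o["tcp_rot"]).as_matrix(); w=np.arctan2(-M[1,0],-M[0,0]); t=0
    if yaw is not None: t=-(yaw-w); M=M@R.from_rotvec([0,0,t]).as_matrix()
    d=M.T@(np.array([x,y,z])-o["tool_pos"])
    print("t",round(o["t"],2),"tcp",o["tool_pos"].round(4),"yaw",round(w,4),"F",o["ft_force"].round(2),"w",round(o["gripper_width"],3),"gf",round(o["grasp_force"],1),"| shift",(d/.8).round(4),"mm",(d*1000).round(1),"turn",round(t/.5,4))
E
python3 - <<'E'
from h import *
go(.496,-.335,.3,-.131)
E
```

```text
t 4.0 tcp [ 0.4729 -0.1771  0.4049] yaw -0.1293 F [ 1.42 -0.26  0.03] w 1.0 gf 0.0 | shift [-0.0543 -0.1919  0.1311] mm [ -43.4 -153.6  104.9] turn 0.0033
```

Call:
carry_out([
  [[-0.0105, -0.038, 0.012, 0, 1], [-0.0105, -0.038, 0.012, 0, 1], [-0.0105, -0.038, 0.012, 0, 1], [-0.0105, -0.038, 0.012, 0, 1], [-0.0105, -0.038, 0.012, 0, 1], [0, 0, 0, 0, 1], [0, 0, 0, 0, 1]],
])

```text
t: 4.7
tool_pos: [0.4946, -0.3322, 0.3561]
tcp_rot: [-0.206, -3.134, -0.001]
ft_force: [0.0, 0.7, -0.6]
gripper_width: 1.001
grasp_force: 0.0
```

```bash
python3 - <<'E'
from h import *
go(.496,-.335,.3,-.131)
p=manip.capture("wrist"); cv2.imwrite("pics/c_w.png",p["color"]); print(p["origin"])
for t,z in(("knife",0),("knife_tip",.012)):
  for d in manip.spot_point(p,t)[:2]: print(t,np.round(d["location"]),round(d["confidence"],2),atz(p,d["location"],z).round(4))
im=p["color"].astype(int);b,g,r=im[...,0],im[...,1],im[...,2]
h=(r>g+25)
n,l,st,ce=cv2.connectedComponentsWithStats(h.astype(np.uint8)); 
for i in np.argsort(-st[1:,4])[:3]+1:
    c=max(cv2.findContours((l==i).astype(np.uint8),0,1)[0],key=cv2.contourArea)
    q=np.array([atz(p,(x[0][1],x[0][0]),.015)[:2] for x in c],np.float32); rr=cv2.minAreaRect(q); print(st[i],rr); print(cv2.boxPoints(rr))
E
```

```text
t 4.7 tcp [ 0.4946 -0.3322  0.3561] yaw -0.1313 F [ 0.04  0.68 -0.56] w 1.001 gf 0.0 | shift [-0.0023 -0.0032  0.0701] mm [-1.8 -2.6 56.1] turn -0.0007
[ 0.42750411 -0.32396676  0.32467814]
knife [193. 274.] 0.67 [ 0.4971 -0.3368  0.    ]
knife [154.   7.] 0.61 [ 0.411 -0.631  0.   ]
knife_tip [274. 272.] 0.74 [ 0.5897 -0.3515  0.012 ]
[ 363    0  125  108 8169] ((0.3700420558452606, -0.1698596179485321), (0.10575791448354721, 0.07562822848558426), 40.57101821899414)
[[ 0.30528125 -0.17552796]
 [ 0.3544691  -0.23297518]
 [ 0.43480286 -0.16419128]
 [ 0.38561502 -0.10674405]]
[ 262  131   21   90 1812] ((0.4765148162841797, -0.3352862298488617), (0.02083108201622963, 0.0947856530547142), 82.7333984375)
[[ 0.42818522 -0.33962357]
 [ 0.5222096  -0.3516127 ]
 [ 0.5248444  -0.3309489 ]
 [ 0.43082005 -0.31895977]]
[463 398  17  22 212] ((0.8420138955116272, -0.09417031705379486), (0.02192351408302784, 0.040250927209854126), 77.9441146850586)
[[ 0.8200428  -0.10068678]
 [ 0.85940593 -0.10909382]
 [ 0.863985   -0.08765385]
 [ 0.82462186 -0.07924681]]
```

View pics/c_w.png

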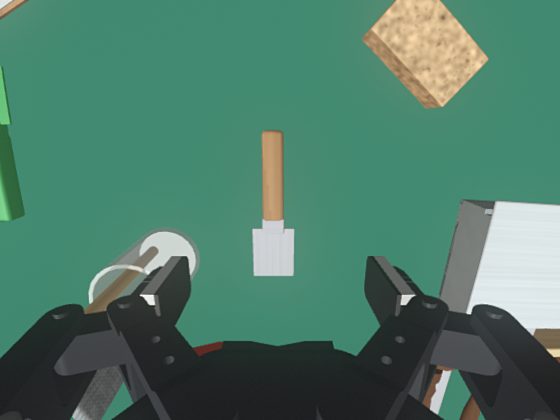

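The picture shows the wooden-handled knife centred at about (193, 274), with its blade tip at (274, 272). It lies within 5 mm of the grasp line and the jar is well clear, so I descend and grasp.

Call:
carry_out([
  [[-0.005, -0.006, 0.05, 0, 1], [0, 0, 0.05, 0, 1], [0, 0, 0.05, 0, 1], [0, 0, 0.05, 0, 1], [0, 0, 0.015, 0, 1], [0, 0, 0.01, 0, 1], [0, 0, 0.003, 0, 1], [0, 0, 0, 0, 1]],
], squeeze=100)

```text
t: 5.65
tool_pos: [0.4985, -0.3378, 0.1758]
tcp_rot: [0.204, 3.133, -0.001]
ft_force: [-0.1, -0.6, 0.5]
gripper_width: 1.002
grasp_force: 0.0
```

```bash
python3 - <<'E'
from h import *
go(.498,-.3375,.173,-.129)
E
```

```text
t 5.65 tcp [ 0.4985 -0.3378  0.1758] yaw -0.13 F [-0.12 -0.58  0.53] w 1.002 gf 0.0 | shift [0.0007 0.0003 0.0034] mm [0.6 0.2 2.8] turn -0.0021
```

Call:
carry_out([
  [[0, 0, 0.002, 0, 1], [0, 0, 0, 0, 0], [0, 0, 0, 0, 0], [0, 0, 0, 0, 0], [0, 0, 0, 0, 0], [0, 0, 0, 0, 0], [0, 0, 0, 0, 0], [0, 0, 0, 0, 0], [0, 0, 0, 0, 0], [0, 0, 0, 0, 0], [0, 0, 0, 0, 0]],
], squeeze=100)

```text
t: 6.75
tool_pos: [0.4983, -0.3381, 0.1739]
tcp_rot: [0.205, 3.133, -0.001]
ft_force: [-0.8, 0.4, 10.2]
gripper_width: 0.235
grasp_force: 100.4
```

Call:
carry_out([
  [[0, 0, -0.03, 0, 0], [0, 0, -0.05, 0, 0], [0, 0, -0.05, 0, 0], [0, 0, -0.02, 0.118, 0]],
])

```text
t: 7.15
tool_pos: [0.4982, -0.3385, 0.2963]
tcp_rot: [0.298, 3.123, -0.003]
ft_force: [0.9, -0.3, -1.4]
gripper_width: 0.238
grasp_force: 98.0
```

```bash
python3 - <<'E'
from h import *
go(.41,.003,.3,-.189)
E
```

```text
t 7.15 tcp [ 0.4982 -0.3385  0.2963] yaw -0.1903 F [ 0.89 -0.28 -1.39] w 0.238 gf 98.0 | shift [ 0.1885  0.3985 -0.0059] mm [150.8 318.8  -4.7] turn -0.0026
```

Call:
carry_out([
  [[0.0189, 0.0398, 0, 0, 0], [0.0189, 0.0398, 0, 0, 0], [0.0189, 0.0398, 0, 0, 0], [0.0189, 0.0398, 0, 0, 0], [0.0189, 0.0398, 0, 0, 0], [0.0189, 0.0398, 0, 0, 0], [0.0189, 0.0398, 0, 0, 0], [0.0189, 0.0398, 0, 0, 0], [0.0189, 0.0398, 0, 0, 0], [0.0189, 0.0398, 0, 0, 0], [0, 0, 0, 0, 0], [0, 0, 0, 0, 0]],
])

```text
t: 8.35
tool_pos: [0.4092, 0.0041, 0.2928]
tcp_rot: [0.293, 3.128, 0.0]
ft_force: [-0.4, 0.2, -0.5]
gripper_width: 0.24
grasp_force: 98.1
```

```bash
python3 - <<'E'
from h import *
np.set_printoptions(precision=4,suppress=True)
go(.4194,.0011,.2109,-.189)
p=manip.capture("wrist"); cv2.imwrite("pics/d_w.png",p["color"]); o=manip.get_obs()["tool_pos"]
for t,z in(("press",0),("cover_hinge",.055),("cover_lip",.055),("slot",.049),("knife_tip",o[2]-.1739+.012)):
  for d in manip.spot_point(p,t)[:2]: print(t,np.round(d["location"]),round(d["confidence"],2),atz(p,d["location"],z))
im=p["color"].astype(int); m=(im.min(2)>185).astype(np.uint8)
n,l,st,ce=cv2.connectedComponentsWithStats(m,connectivity=4)
for i in np.argsort(-st[1:,4])[:2]+1:
    c=max(cv2.findContours((l==i).astype(np.uint8),0,1)[0],key=cv2.contourArea)
    q=cv2.approxPolyDP(c,5,True)[:,0]; print(st[i]); 
    for x in q: print(x[::-1],atz(p,x[::-1],.059))
E
```

```text
t 8.35 tcp [0.4092 0.0041 0.2928] yaw -0.1869 F [-0.4   0.24 -0.49] w 0.24 gf 98.1 | shift [-0.0132 -0.0013  0.1024] mm [-10.6  -1.   81.9] turn 0.0041
[248 320  60  26 960]
[335 248] [ 0.4977 -0.0371  0.059 ]
[345 274] [ 0.5113 -0.0181  0.059 ]
[336 300] [0.5065 0.0044 0.059 ]
[340 307] [0.5115 0.0094 0.059 ]
[321 299] [0.4921 0.0059 0.059 ]
[326 263] [ 0.4914 -0.0233  0.059 ]
[320 255] [ 0.4846 -0.0285  0.059 ]
[334 254] [ 0.4976 -0.0321  0.059 ]
[239 277  10   9  41]
[277 239] [ 0.4448 -0.0325  0.059 ]
[285 248] [ 0.4528 -0.0272  0.059 ]
[277 247] [ 0.446  -0.0265  0.059 ]
```

View pics/d_w.png

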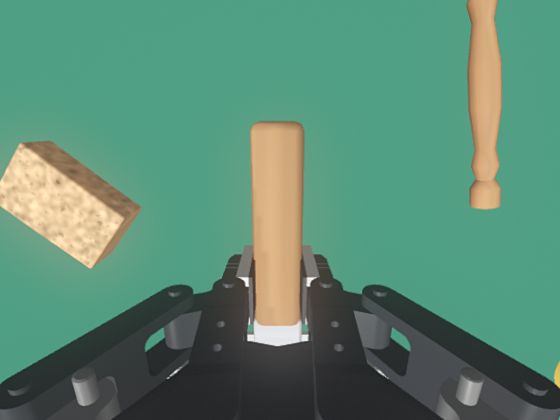

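The wrist picture shows the knife held square and centred (handle at columns 252–303). The press lies behind the hand, out of view. I go down in front of the slot and check from the fixed cameras.

Call:
carry_out([
  [[-0.0132, -0.0013, 0.03, 0.004, 0], [0, 0, 0.03, 0, 0], [0, 0, 0.03, 0, 0], [0, 0, 0.0124, 0, 0], [0, 0, 0, 0, 0], [0, 0, 0, 0, 0]],
])

```text
t: 9.25
tool_pos: [0.4198, 0.0002, 0.2112]
tcp_rot: [0.301, 3.127, -0.0]
ft_force: [-0.1, -0.7, -0.7]
gripper_width: 0.24
grasp_force: 98.2
```

```bash
python3 - <<'E'
from h import *
np.set_printoptions(precision=4,suppress=True)
go(.4734,-.0092,.2109,-.189)
for n in("top","scene"):
  p=manip.capture(n); cv2.imwrite(f"pics/e_{n}.png",p["color"])
  for t,z in(("press",0),("cover_hinge",.055),("cover_lip",.055),("slot",.049),("knife_tip",.049)):
    for d in manip.spot_point(p,t)[:1]: print(n,t,np.round(d["location"]),round(d["confidence"],2),atz(p,d["location"],z))
  c=[int(v) for v in proj(p,[.53,-.02,.06])]; print(c)
  k=p["color"][c[0]-55:c[0]+45,c[1]-65:c[1]+65]; cv2.imwrite(f"pics/e_{n}c.png",cv2.resize(k,(520,400),interpolation=cv2.INTER_CUBIC))
E
```

```text
t 9.25 tcp [0.4198 0.0002 0.2112] yaw -0.1921 F [-0.12 -0.69 -0.68] w 0.24 gf 98.2 | shift [-0.068   0.001   0.0004] mm [-54.4   0.8   0.3] turn -0.0062
top press [187. 257.] 0.88 [ 0.6142 -0.0401  0.    ]
top cover_hinge [163. 258.] 0.83 [ 0.6791 -0.0473  0.055 ]
top cover_lip [209. 251.] 0.92 [ 0.5385 -0.0262  0.055 ]
top slot [207. 248.] 0.85 [ 0.5463 -0.017   0.049 ]
top knife_tip [217. 247.] 0.74 [ 0.5167 -0.0117  0.049 ]
[212, 249]
scene press [231. 312.] 0.66 [ 0.6156 -0.0342  0.    ]
scene cover_hinge [236. 324.] 0.91 [ 0.7036 -0.0566  0.055 ]
scene cover_lip [204. 300.] 0.79 [ 0.5234 -0.0222  0.055 ]
scene slot [212. 302.] 0.96 [ 0.5571 -0.0377  0.049 ]
scene knife_tip [243. 117.] 0.76 [ 0.352  -0.6277  0.049 ]
[203, 301]
```

View pics/e_scenec.png

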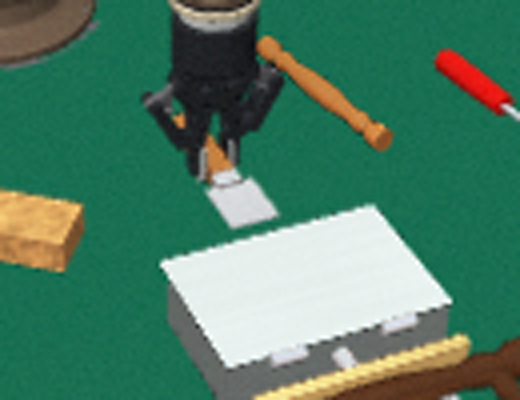

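The crop shows the blade (about 245, 205) level and square just ahead of the lip, about 27 mm short of it. I insert it.

Call:
carry_out([
  [[-0.008, 0, 0, 0, 0], [-0.01, 0, 0, 0, 0], [-0.01, 0, 0, 0, 0], [-0.01, 0, 0, 0, 0], [-0.01, 0, 0, 0, 0], [-0.01, 0, 0, 0, 0], [-0.0075, 0, 0, 0, 0], [0, 0, 0, 0, 0]],
], squeeze=110)

```text
t: 10.65
tool_pos: [0.4718, -0.0096, 0.2108]
tcp_rot: [0.3, 3.126, -0.0]
ft_force: [-0.1, 0.3, -0.5]
gripper_width: 0.235
grasp_force: 109.2
```

```bash
python3 - <<'E'
from h import *
go(.4734,-.0092,.2109,-.189)
import numpy as np
# tip arc waypoints r=0.112, from theta=0 ; blade top touches underside after +0.005 lift
r=.115; 
th=np.arange(0,1.75,.08); X=65-115*np.cos(th); Z=6+115*np.sin(th)
dx=np.diff(X);dz=np.diff(Z)
for a,b,c in zip(th[1:],dx,dz): print(round(a,2),"fwd",round(-b/800,4),"up",round(-c/800,4))
E
```

```text
t 10.65 tcp [ 0.4718 -0.0096  0.2108] yaw -0.1915 F [-0.14  0.29 -0.5 ] w 0.235 gf 109.2 | shift [-0.0019  0.0009 -0.0001] mm [-1.5  0.7 -0.1] turn -0.005
0.08 fwd -0.0005 up -0.0115
0.16 fwd -0.0014 up -0.0114
0.24 fwd -0.0023 up -0.0113
0.32 fwd -0.0032 up -0.011
0.4 fwd -0.0041 up -0.0108
0.48 fwd -0.0049 up -0.0104
0.56 fwd -0.0057 up -0.01
0.64 fwd -0.0065 up -0.0095
0.72 fwd -0.0072 up -0.0089
0.8 fwd -0.0079 up -0.0083
0.88 fwd -0.0086 up -0.0077
0.96 fwd -0.0091 up -0.007
1.04 fwd -0.0097 up -0.0062
1.12 fwd -0.0101 up -0.0054
1.2 fwd -0.0105 up -0.0046
1.28 fwd -0.0109 up -0.0037
1.36 fwd -0.0111 up -0.0029
1.44 fwd -0.0113 up -0.002
1.52 fwd -0.0114 up -0.001
1.6 fwd -0.0115 up -0.0001
1.68 fwd -0.0115 up 0.0008
```

Call:
carry_out([
  [[0, 0, -0.006, 0, 0], [-0.0005, 0, -0.0115, 0, 0], [-0.0014, 0, -0.0114, 0, 0], [-0.0023, 0, -0.0113, 0, 0], [-0.0032, 0, -0.011, 0, 0], [0, 0, 0, 0, 0], [0, 0, 0, 0, 0], [0, 0, 0, 0, 0]],
])

```text
t: 11.45
tool_pos: [0.4769, -0.0104, 0.2517]
tcp_rot: [0.3, 3.127, 0.0]
ft_force: [0.6, 0.2, -1.8]
gripper_width: 0.232
grasp_force: 109.6
```

```bash
python3 - <<'E'
from h import *
go(.4734,-.0092,.2109,-.189)
p=manip.capture("scene"); cv2.imwrite("pics/f.png",cv2.resize(p["color"][145:265,230:370],(560,480),interpolation=cv2.INTER_CUBIC))
E
```

```text
t 11.45 tcp [ 0.4769 -0.0104  0.2517] yaw -0.1912 F [ 0.58  0.21 -1.79] w 0.232 gf 109.6 | shift [0.0046 0.0007 0.051 ] mm [ 3.7  0.6 40.8] turn -0.0043
```

View pics/f.png

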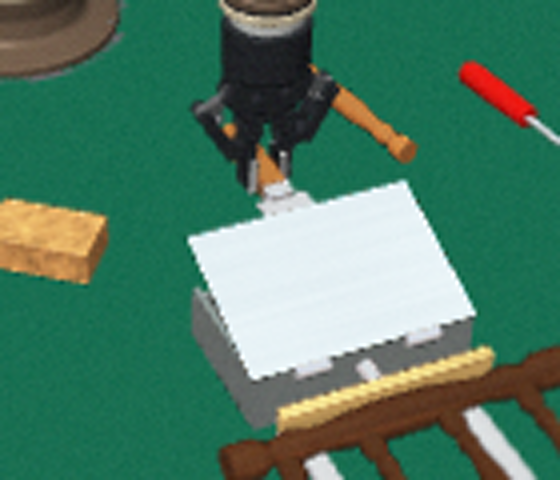

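The cover is being lifted by the blade: its front edge (about 300, 205) is clearly off the housing, at roughly 0.3 rad. I keep following the arc.

Call:
carry_out([
  [[-0.0041, 0, -0.0108, 0, 0], [-0.0049, 0, -0.0104, 0, 0], [-0.0057, 0, -0.01, 0, 0], [-0.0065, 0, -0.0095, 0, 0], [-0.0072, 0, -0.0089, 0, 0], [-0.0079, 0, -0.0083, 0, 0], [-0.0086, 0, -0.0077, 0, 0], [-0.0091, 0, -0.007, 0, 0], [0, 0, 0, 0, 0]],
])

```text
t: 12.4
tool_pos: [0.5207, -0.019, 0.3108]
tcp_rot: [0.3, 3.124, -0.0]
ft_force: [-0.5, 0.3, -0.4]
gripper_width: 0.236
grasp_force: 109.5
```

Call:
carry_out([
  [[-0.0097, 0, -0.0062, 0, 0], [-0.0101, 0, -0.0054, 0, 0], [-0.0105, 0, -0.0046, 0, 0], [-0.0109, 0, -0.0037, 0, 0], [-0.0111, 0, -0.0029, 0, 0], [-0.0113, 0, -0.002, 0, 0], [-0.0114, 0, -0.001, 0, 0], [-0.0115, 0, 0, 0, 0], [-0.0115, 0, 0.0008, 0, 0], [-0.008, 0, 0.001, 0, 0], [0, 0, 0, 0, 0], [0, 0, 0, 0, 0]],
])

```text
t: 13.6
tool_pos: [0.6024, -0.035, 0.3287]
tcp_rot: [-0.3, -3.127, 0.0]
ft_force: [-0.2, 0.2, -1.0]
gripper_width: 0.233
grasp_force: 109.5
```

```bash
python3 - <<'E'
from h import *
go(.4983,-.3385,.28,-.130)
p=manip.capture("scene"); cv2.imwrite("pics/g.png",cv2.resize(p["color"][125:265,230:390],(640,560),interpolation=cv2.INTER_CUBIC))
for d in manip.spot_point(p,"cover_lip")[:2]: print(d)
E
```

```text
t 13.6 tcp [ 0.6024 -0.035   0.3287] yaw -0.1915 F [-0.18  0.22 -1.04] w 0.233 gf 109.5 | shift [ 0.0798 -0.393   0.061 ] mm [  63.8 -314.4   48.8] turn -0.123
{'location': [202.6, 325.1], 'confidence': 0.94}
```

View pics/g.png

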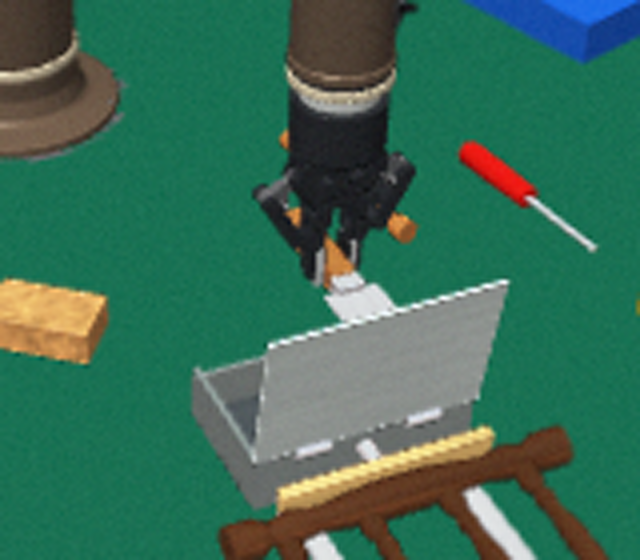

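```bash
python3 - <<'E'
from h import *
p=manip.capture("scene")
d=manip.spot_point(p,"cover_lip")[0]["location"]
ex=np.array([.982,-.189,0]);h=np.array([.616,-.0365,0])+.065*ex+[0,0,.055]
for t in np.arange(1.2,1.9,.1):
    q=proj(p,h-.142*np.cos(t)*ex+[0,0,.142*np.sin(t)]); print(round(t,1),q.round(1),round(float(np.hypot(*(q-d))),1))
E
```

```text
1.2 [190.1 316.5] 11.8
1.3 [191.3 318.5] 9.5
1.4 [193.  320.5] 6.8
1.5 [195.1 322.6] 3.9
1.6 [197.7 324.7] 0.9
1.7 [200.6 326.8] 3.2
1.8 [203.9 328.9] 7.1
```

The cover stands at about 1.6 rad: the picture shows it upright, with the lip at (203, 325) in the full image. I back off and return the knife to its original place.

Call:
carry_out([
  [[0.02, 0, 0, 0, 0], [0.04, 0, 0, 0, 0], [0.04, 0, 0, 0, 0], [0.025, 0, 0, -0.123, 0], [0, 0, 0, 0, 0]],
])

```text
t: 14.3
tool_pos: [0.5018, -0.0154, 0.3291]
tcp_rot: [-0.2, -3.134, -0.002]
ft_force: [0.6, 0.2, -1.6]
gripper_width: 0.236
grasp_force: 109.5
```

```bash
python3 - <<'E'
from h import *
go(.4983,-.3385,.28,-.130)
E
```

```text
t 14.3 tcp [ 0.5018 -0.0154  0.3291] yaw -0.1276 F [ 0.6   0.23 -1.59] w 0.236 gf 109.5 | shift [-0.0481 -0.4011  0.0608] mm [ -38.5 -320.9   48.6] turn 0.0049
```

Call:
carry_out([
  [[-0.0048, -0.0401, 0, 0, 0], [-0.0048, -0.0401, 0, 0, 0], [-0.0048, -0.0401, 0, 0, 0], [-0.0048, -0.0401, 0, 0, 0], [-0.0048, -0.0401, 0, 0, 0], [-0.0048, -0.0401, 0, 0, 0], [-0.0048, -0.0401, 0, 0, 0], [-0.0048, -0.0401, 0, 0, 0], [-0.0048, -0.0401, 0, 0, 0], [-0.0048, -0.0401, 0, 0, 0], [0, 0, 0.03, 0, 0], [0, 0, 0.03, 0, 0]],
])

```text
t: 15.5
tool_pos: [0.5009, -0.3409, 0.2811]
tcp_rot: [0.208, 3.132, -0.003]
ft_force: [0.8, 0.5, -1.7]
gripper_width: 0.232
grasp_force: 109.7
```

Call:
carry_out([
  [[0, 0, 0.045, 0, 0], [0, 0, 0.045, 0, 0], [0, 0, 0.025, 0, 0], [0, 0, 0.0125, 0, 0], [0, 0, 0, 0, 0], [0, 0, 0, 0, 0]],
])

```text
t: 16.1
tool_pos: [0.5013, -0.3395, 0.1799]
tcp_rot: [0.204, 3.134, -0.001]
ft_force: [-0.7, -0.4, -0.9]
gripper_width: 0.233
grasp_force: 109.7
```

Call:
carry_out([
  [[0, 0, 0.004, 0, 0], [0, 0, 0.003, 0, 0], [0, 0, 0, 0, 0], [0, 0, 0, 0, 0.5], [0, 0, 0, 0, 0.7], [0, 0, 0, 0, 0.7], [0, 0, 0, 0, 0.7], [0, 0, 0, 0, 0.7], [0, 0, 0, 0, 0.7], [0, 0, -0.03, 0, 0.7], [0, 0, -0.05, 0, 0.7], [0, 0, -0.05, 0, 0.7]],
])

```text
t: 17.3
tool_pos: [0.5004, -0.3388, 0.278]
tcp_rot: [-0.204, -3.133, -0.001]
ft_force: [0.6, 0.5, 0.5]
gripper_width: 0.694
grasp_force: 0.0
```

```bash
python3 - <<'E'
from h import *
np.set_printoptions(precision=4,suppress=True)
go(.5,-.2,.33,-.191)
for n in("top","scene","wrist"):
  p=manip.capture(n)
  for t,z in(("knife",0),("lever_top",.048),("lever_pivot",.02),("click_foot",.015),("cover_hinge",.055),("press",0),("click_plate",0)):
    for d in manip.spot_point(p,t)[:1]: print(n,t,np.round(d["location"],1),round(d["confidence"],2),atz(p,d["location"],z))
  if n=="top": cv2.imwrite("pics/h.png",cv2.resize(p["color"][150:225,210:310],(800,600),interpolation=cv2.INTER_CUBIC))
E
```

```text
t 17.3 tcp [ 0.5004 -0.3388  0.278 ] yaw -0.13 F [0.63 0.53 0.47] w 0.694 gf 0.0 | shift [ 0.0336  0.1703 -0.0649] mm [ 26.9 136.2 -51.9] turn 0.1219
top knife [248.5 445.9] 0.76 [ 0.4114 -0.6352  0.    ]
top lever_top [192.3 268.6] 0.71 [ 0.5904 -0.0784  0.048 ]
top lever_pivot [175.8 255.4] 0.85 [ 0.6458 -0.0366  0.02  ]
top click_foot [190.7 265.7] 0.49 [ 0.5993 -0.0681  0.015 ]
top cover_hinge [163.8 257.5] 0.66 [ 0.677  -0.0457  0.055 ]
top press [185.  254.3] 0.92 [ 0.6197 -0.0316  0.    ]
top click_plate [174.4 261.6] 0.5 [ 0.6532 -0.0549  0.    ]
scene knife [248.9 217.8] 0.92 [ 0.5114 -0.3453  0.    ]
scene lever_pivot [234.2 314.4] 0.68 [ 0.6476 -0.0514  0.02  ]
scene click_foot [231.8 309.6] 0.64 [ 0.6247 -0.0541  0.015 ]
scene cover_hinge [233.9 322.7] 0.67 [ 0.6913 -0.0527  0.055 ]
scene press [233.6 311.6] 0.71 [ 0.6228 -0.0435  0.    ]
wrist knife [210.  277.3] 0.82 [ 0.5016 -0.3392  0.    ]
```

View pics/h.png

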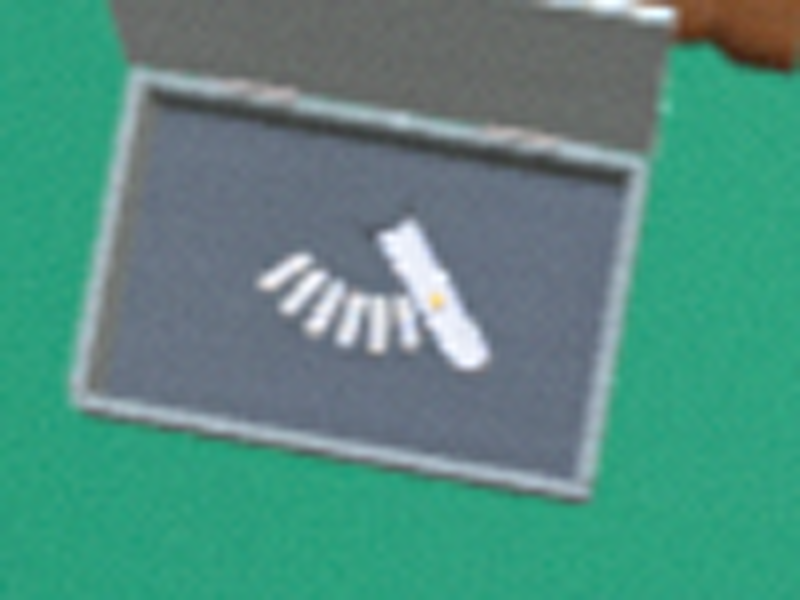

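The open press shows its six ridges at crop (270–410, 250–350). The lever at rest runs from about (400, 235) to (470, 360). I measure the press rim, ridge angles and post.

```bash
python3 - <<'E'
from h import *
np.set_printoptions(precision=4,suppress=True)
p=manip.capture("top"); q=lambda u,v,z: atz(p,(v/8+150-.44,u/8+210-.44),z)
for u,v in((135,70),(648,155),(75,405),(590,495)): print("rim",q(u,v,.055))
im=cv2.resize(p["color"][150:225,210:310],(800,600),interpolation=cv2.INTER_CUBIC)
m=(im.min(2)>150).astype(np.uint8); m[:210]=0; m[385:]=0; m[:,:230]=0; m[:,520:]=0
n,l,st,ce=cv2.connectedComponentsWithStats(m,connectivity=4)
for i in range(1,n):
    if st[i,4]>150:
        y,x=np.where(l==i); w,v=np.linalg.eigh(np.cov(np.c_[x,y].T)); print(st[i],ce[i].round(1),q(*ce[i],.012)[:2],"axis",v[:,1])
E
```

```text
rim [0.6954 0.0489 0.055 ]
rim [ 0.6599 -0.1458  0.055 ]
rim [0.5675 0.0715 0.055 ]
rim [ 0.5312 -0.1224  0.055 ]
[  258   220   232   151 13319] [388.2 300.7] [ 0.6112 -0.0443] axis [-0.9761 -0.2175]
```

```bash
python3 - <<'E'
from h import *
np.set_printoptions(precision=3,suppress=True,linewidth=150)
p=manip.capture("top"); g=p["color"].min(2).astype(np.float32)
yaw=-.182; ex=np.array([np.cos(yaw),np.sin(yaw)]);ey=np.array([-ex[1],ex[0]])
pv=np.array([.6145,-.037])+.035*ex
from scipy.signal import find_peaks
for z in(.008,.012):
  for rr in((.038,.044),(.042,.048),(.046,.052)):
    A=np.arange(-.9,1.0,.01); pr=np.zeros(len(A))
    for r in np.linspace(*rr,5):
        for i,a in enumerate(A):
            w=pv+r*(-np.cos(a)*ex+np.sin(a)*ey); v=proj(p,[*w,z]); pr[i]+=cv2.getRectSubPix(g,(1,1),(float(v[1]),float(v[0])))[0,0]/5
    k,_=find_peaks(pr,prominence=4); print(z,rr,A[k],pr[k])
E
```

```text
0.008 (0.038, 0.044) [-0.76 -0.57 -0.35 -0.11  0.12  0.35  0.6   0.83] [224.44  224.576 219.885 225.063 220.169 209.719 229.743 218.36 ]
0.008 (0.042, 0.048) [-0.74 -0.57 -0.34 -0.12  0.11  0.36  0.6   0.83] [221.615 219.85  215.475 228.3   213.322 220.535 224.07  219.841]
0.008 (0.046, 0.052) [-0.6  -0.37 -0.12  0.12  0.35  0.59  0.83] [230.432 207.516 223.629 217.075 220.966 215.946 220.475]
0.012 (0.038, 0.044) [-0.76 -0.57 -0.35 -0.12  0.11  0.34  0.59  0.81] [225.301 226.031 218.892 224.902 219.091 208.923 228.7   218.703]
0.012 (0.042, 0.048) [-0.75 -0.57 -0.34 -0.13  0.1   0.35  0.59  0.82] [221.971 219.488 216.703 227.183 213.915 220.216 224.011 219.999]
0.012 (0.046, 0.052) [-0.59 -0.37 -0.13  0.12  0.34  0.58  0.82] [228.326 206.839 225.801 216.823 220.763 216.098 220.756]
```

Call:
carry_out([
  [[0, 0, -0.05, 0.104, 0.45], [0, 0, -0.012, 0, 0.45], [0, 0, 0, 0, 0.45]],
])

```text
t: 18.9
tool_pos: [0.5012, -0.3394, 0.3288]
tcp_rot: [0.284, 3.125, -0.002]
ft_force: [0.5, 0.3, -1.1]
gripper_width: 0.446
grasp_force: 0.0
```

```bash
python3 - <<'E'
from h import *
go(.588,-.078,.202,-.182)
yaw=-.182; ex=np.array([np.cos(yaw),np.sin(yaw)]);ey=np.array([-ex[1],ex[0]])
E
```

```text
t 18.9 tcp [ 0.5012 -0.3394  0.3288] yaw -0.1814 F [ 0.5   0.33 -1.06] w 0.446 gf 0.0 | shift [-0.047   0.3411  0.1584] mm [-37.6 272.9 126.7] turn 0.0012
```

Call:
carry_out([
  [[-0.0059, 0.0426, 0, 0, 0.45], [-0.0059, 0.0426, 0, 0, 0.45], [-0.0059, 0.0426, 0, 0, 0.45], [-0.0059, 0.0426, 0, 0, 0.45], [-0.0059, 0.0426, 0, 0, 0.45], [-0.0059, 0.0426, 0, 0, 0.45], [-0.0059, 0.0426, 0, 0, 0.45], [-0.0059, 0.0426, 0, 0, 0.45], [0, 0, 0, 0, 0.45], [0, 0, 0, 0, 0.45]],
])

```text
t: 19.9
tool_pos: [0.587, -0.0765, 0.3258]
tcp_rot: [-0.281, -3.127, 0.0]
ft_force: [-0.5, -0.6, -0.1]
gripper_width: 0.451
grasp_force: 0.0
```

```bash
python3 - <<'E'
from h import *
np.set_printoptions(precision=4,suppress=True)
go(.588,-.078,.202,-.182)
for n in("wrist","scene"):
  p=manip.capture(n)
  for d in manip.spot_point(p,"lever_top")[:1]: print(n,np.round(d["location"],1),round(d["confidence"],2),atz(p,d["location"],.048))
  for d in manip.find_in(p,"lever_top")[:1]: print(d)
  if n=="wrist": cv2.imwrite("pics/i.png",p["color"])
E
```

```text
t 19.9 tcp [ 0.587  -0.0765  0.3258] yaw -0.1792 F [-0.45 -0.58 -0.12] w 0.451 gf 0.0 | shift [-0.0018 -0.0015  0.1548] mm [ -1.4  -1.2 123.8] turn 0.0057
wrist [210.9 274.7] 0.69 [ 0.5881 -0.0793  0.048 ]
{'bbox': [267.7, 196.4, 59.5, 70.5], 'confidence': 0.62}
```

View pics/i.png

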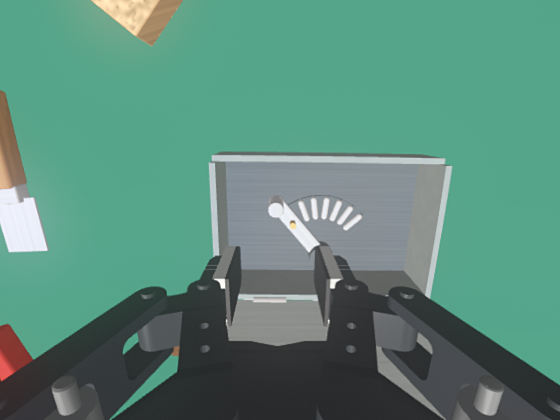

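The wrist picture shows the post top at (210, 275), matching my estimate to 1 mm and midway between the fingers. The ridges are free to its right. I descend and close gently on the post.

Call:
carry_out([
  [[-0.0018, -0.0022, 0.04, 0.005, 0.45], [0, 0, 0.04, 0, 0.45], [0, 0, 0.035, 0, 0.45], [0, 0, 0.02, 0, 0.45], [0, 0, 0.012, 0, 0.45], [0, 0, 0.0078, 0, 0.45], [0, 0, 0, 0, 0.45]],
], squeeze=40)

```text
t: 20.9
tool_pos: [0.5884, -0.0798, 0.2032]
tcp_rot: [0.289, 3.128, -0.0]
ft_force: [0.5, -0.2, -0.1]
gripper_width: 0.448
grasp_force: 0.0
```

Call:
carry_out([
  [[0, 0, 0, 0, 0], [0, 0, 0, 0, 0], [0, 0, 0, 0, 0], [0, 0, 0, 0, 0], [0, 0, 0, 0, 0], [0, 0, 0, 0, 0], [0, 0, 0, 0, 0], [0, 0, 0, 0, 0]],
])

```text
t: 21.7
tool_pos: [0.5889, -0.0789, 0.2043]
tcp_rot: [0.288, 3.127, 0.002]
ft_force: [-0.8, 3.8, 7.3]
gripper_width: 0.139
grasp_force: 39.3
```

```bash
cat >> h.py <<'E'
YAW=-.182; EX=np.array([np.cos(YAW),np.sin(YAW)]);EY=np.array([-EX[1],EX[0]])
PV=np.array([.6145,-.037])+.035*EX
def lev():
    o=manip.get_obs(); v=o["tool_pos"][:2]-PV; ph=np.arctan2(v@EY,-v@EX)
    t=np.sin(ph)*EX+np.cos(ph)*EY; f=o["ft_force"][:2]
    print("q",round(ph+.7,4),"r",round(np.hypot(*v)*1000,1),"resist",round(-f@t,2),"rad",round(f@(-np.cos(ph)*EX+np.sin(ph)*EY),2),"Fz",round(o["ft_force"][2],1),"w",round(o["gripper_width"],3),"gf",round(o["grasp_force"],1),"t",round(o["t"],2),"z",o["tool_pos"][2].round(4))
E
python3 - <<'E'
from h import *
lev(); go(.588,-.079,.202,-.182)
q=[0,.08,.16,.24,.31,.395,.48,.55,.635,.72,.79,.875,.96,1.03,1.115,1.175]
P=[PV+.07*(-np.cos(a-.7)*EX+np.sin(a-.7)*EY) for a in q]
M=R.from_rotvec(manip.get_obs()["tcp_rot"]).as_matrix()
for a,x,y in zip(q[1:],P,P[1:]): print(a,(M[:2,:2].T@(y-x)/.8).round(4))
E
```

```text
q -0.0167 r 69.8 resist -3.72 rad -1.22 Fz 7.3 w 0.139 gf 39.3 t 21.7 z 0.2043
t 21.7 tcp [ 0.5889 -0.0789  0.2043] yaw -0.1836 F [-0.85  3.82  7.26] w 0.139 gf 39.3 | shift [ 0.0011 -0.0003  0.0028] mm [ 0.9 -0.3  2.3] turn -0.0032
0.08 [0.0043 0.0055]
0.16 [0.0038 0.0058]
0.24 [0.0034 0.0061]
0.31 [0.0025 0.0056]
0.395 [0.0025 0.007 ]
0.48 [0.0019 0.0072]
0.55 [0.0011 0.006 ]
0.635 [0.0008 0.0074]
0.72 [0.0002 0.0074]
0.79 [-0.0003  0.0061]
0.875 [-0.001   0.0074]
0.96 [-0.0016  0.0073]
1.03 [-0.0018  0.0059]
1.115 [-0.0027  0.0069]
1.175 [-0.0023  0.0047]
```

Call:
carry_out([
  [[0, 0, -0.002, 0, 0], [0.0022, 0.0028, 0, 0, 0], [0.0021, 0.0027, 0, 0, 0], [0.0019, 0.0029, 0, 0, 0], [0.0019, 0.0029, 0, 0, 0], [0, 0, 0, 0, 0]],
])

```text
t: 22.3
tool_pos: [0.5847, -0.0713, 0.2047]
tcp_rot: [0.291, 3.124, -0.005]
ft_force: [9.3, -4.1, -11.1]
gripper_width: 0.143
grasp_force: 39.5
```

```bash
python3 -c "
from h import *
lev()"
```

```text
q 0.108 r 70.0 resist 7.5 rad -6.93 Fz -11.1 w 0.143 gf 39.5 t 22.3 z 0.2047
```

Call:
carry_out([
  [[0.0017, 0.003, 0, 0, 0], [0.0017, 0.0031, 0, 0, 0], [0, 0, 0, 0, 0]],
])

```text
t: 22.6
tool_pos: [0.5825, -0.0663, 0.2047]
tcp_rot: [0.291, 3.125, -0.006]
ft_force: [5.6, -6.3, -9.3]
gripper_width: 0.141
grasp_force: 39.7
```

```bash
python3 -c "
from h import *
lev()"
```

```text
q 0.1854 r 70.3 resist 7.79 rad -3.25 Fz -9.3 w 0.141 gf 39.7 t 22.6 z 0.2047
```

Call:
carry_out([
  [[0.0013, 0.0028, 0, 0, 0], [0.0012, 0.0028, 0, 0, 0], [0, 0, 0, 0, 0]],
])

```text
t: 22.9
tool_pos: [0.581, -0.0624, 0.2047]
tcp_rot: [0.292, 3.125, -0.007]
ft_force: [5.2, -8.0, -8.1]
gripper_width: 0.143
grasp_force: 39.8
```

```bash
python3 -c "
from h import *
lev()"
```

```text
q 0.2439 r 70.5 resist 9.11 rad -2.88 Fz -8.1 w 0.143 gf 39.8 t 22.9 z 0.2047
```

Call:
carry_out([
  [[0.0013, 0.0035, 0, 0, 0], [0.0012, 0.0035, 0, 0, 0], [0, 0, 0, 0, 0]],
])

```text
t: 23.2
tool_pos: [0.5796, -0.0569, 0.2047]
tcp_rot: [0.294, 3.126, -0.007]
ft_force: [2.3, -8.7, -4.5]
gripper_width: 0.141
grasp_force: 40.2
```

```bash
python3 -c "
from h import *
lev()"
```

```text
q 0.3247 r 70.7 resist 8.95 rad -0.55 Fz -4.5 w 0.141 gf 40.2 t 23.2 z 0.2047
```

Call:
carry_out([
  [[0.0013, 0.0036, 0, 0, 0], [0, 0, 0, 0, 0], [0, 0, 0, 0, 0]],
])

```text
t: 23.5
tool_pos: [0.5788, -0.0534, 0.2046]
tcp_rot: [0.293, 3.128, -0.006]
ft_force: [0.5, -7.0, -3.5]
gripper_width: 0.142
grasp_force: 40.4
```

```bash
python3 -c "
from h import *
lev()"
```

```text
q 0.3757 r 70.9 resist 6.95 rad 0.54 Fz -3.5 w 0.142 gf 40.4 t 23.5 z 0.2046
```

Call:
carry_out([
  [[0.0008, 0.0036, 0, 0, 0], [0, 0, 0, 0, 0], [0, 0, 0, 0, 0]],
])

```text
t: 23.8
tool_pos: [0.5785, -0.0509, 0.2046]
tcp_rot: [-0.295, -3.128, 0.006]
ft_force: [-0.2, -8.3, -3.3]
gripper_width: 0.14
grasp_force: 40.4
```

```bash
python3 -c "
from h import *
lev()"
```

```text
q 0.4116 r 70.8 resist 8.21 rad 1.07 Fz -3.3 w 0.14 gf 40.4 t 23.8 z 0.2046
```

Call:
carry_out([
  [[0.0008, 0.0054, 0, 0, 0], [0, 0, 0, 0, 0], [0, 0, 0, 0, 0]],
])

```text
t: 24.1
tool_pos: [0.578, -0.0473, 0.2045]
tcp_rot: [-0.295, -3.126, 0.008]
ft_force: [-2.1, -10.4, -0.7]
gripper_width: 0.142
grasp_force: 40.6
```

```bash
python3 -c "
from h import *
lev()"
```

```text
q 0.4628 r 71.0 resist 10.29 rad 2.72 Fz -0.7 w 0.142 gf 40.6 t 24.1 z 0.2045
```

Call:
carry_out([
  [[0.0005, 0.0054, 0, 0, 0], [0, 0, 0, 0, 0], [0, 0, 0, 0, 0]],
])

```text
t: 24.4
tool_pos: [0.5779, -0.0435, 0.2045]
tcp_rot: [-0.296, -3.125, 0.009]
ft_force: [-5.3, -11.4, 1.2]
gripper_width: 0.138
grasp_force: 40.9
```

```bash
python3 -c "
from h import *
lev()"
```

```text
q 0.5153 r 71.0 resist 11.41 rad 5.28 Fz 1.2 w 0.138 gf 40.9 t 24.4 z 0.2045
```

Call:
carry_out([
  [[0.002, 0.0035, 0, 0, 0], [0, 0, 0, 0, 0], [0, 0, 0, 0, 0]],
])

```text
t: 24.7
tool_pos: [0.5773, -0.0401, 0.2045]
tcp_rot: [-0.296, -3.126, 0.008]
ft_force: [-2.6, -11.0, -1.0]
gripper_width: 0.135
grasp_force: 40.7
```

```bash
python3 -c "
from h import *
lev()"
```

```text
q 0.5631 r 71.7 resist 11.07 rad 2.13 Fz -1.0 w 0.135 gf 40.7 t 24.7 z 0.2045
```

Call:
carry_out([
  [[0.001, 0.0035, 0, 0, 0], [0, 0, 0, 0, 0], [0, 0, 0, 0, 0]],
])

```text
t: 25.0
tool_pos: [0.5772, -0.0365, 0.2045]
tcp_rot: [-0.295, -3.126, 0.007]
ft_force: [-2.5, -8.5, -0.8]
gripper_width: 0.144
grasp_force: 40.7
```

```bash
python3 -c "
from h import *
lev()"
```

```text
q 0.6124 r 72.0 resist 8.7 rad 1.73 Fz -0.8 w 0.144 gf 40.7 t 25.0 z 0.2045
```

Call:
carry_out([
  [[0.0005, 0.0035, 0, 0, 0], [0, 0, 0, 0, 0], [0, 0, 0, 0, 0]],
])

```text
t: 25.3
tool_pos: [0.5773, -0.0333, 0.2045]
tcp_rot: [-0.294, -3.126, 0.006]
ft_force: [-2.9, -7.3, -0.6]
gripper_width: 0.14
grasp_force: 40.7
```

```bash
python3 -c "
from h import *
lev()"
```

```text
q 0.6573 r 72.3 resist 7.61 rad 1.83 Fz -0.6 w 0.14 gf 40.7 t 25.3 z 0.2045
```

Clicks 1 (about 0.34) and 2 (about 0.58) were felt where the picture predicted them. On to the third, expected at about 0.815.

Call:
carry_out([
  [[0, 0.0045, 0, 0, 0], [-0.0004, 0.0045, 0, 0, 0], [0, 0, 0, 0, 0], [0, 0, 0, 0, 0]],
])

```text
t: 25.7
tool_pos: [0.578, -0.0277, 0.2044]
tcp_rot: [-0.296, -3.124, 0.009]
ft_force: [-7.3, -10.9, 3.2]
gripper_width: 0.138
grasp_force: 41.1
```

```bash
python3 -c "
from h import *
lev()"
```

```text
q 0.7343 r 72.6 resist 12.23 rad 4.82 Fz 3.2 w 0.138 gf 41.1 t 25.7 z 0.2044
```

Call:
carry_out([
  [[-0.0006, 0.0045, 0, 0, 0], [0, 0, 0, 0, 0], [0, 0, 0, 0, 0]],
])

```text
t: 26.0
tool_pos: [0.5789, -0.0237, 0.2044]
tcp_rot: [-0.295, -3.123, 0.007]
ft_force: [-8.5, -9.3, 4.9]
gripper_width: 0.143
grasp_force: 41.3
```

```bash
python3 -c "
from h import *
lev()"
```

```text
q 0.7912 r 72.7 resist 11.26 rad 5.66 Fz 4.9 w 0.143 gf 41.3 t 26.0 z 0.2044
```

Call:
carry_out([
  [[-0.0006, 0.0035, 0, 0, 0], [0, 0, 0, 0, 0], [0, 0, 0, 0, 0]],
])

```text
t: 26.3
tool_pos: [0.5798, -0.0204, 0.2044]
tcp_rot: [-0.295, -3.122, 0.006]
ft_force: [-9.9, -7.8, 5.5]
gripper_width: 0.142
grasp_force: 41.4
```

```bash
python3 -c "
from h import *
lev()"
```

```text
q 0.8383 r 72.9 resist 10.56 rad 6.93 Fz 5.5 w 0.142 gf 41.4 t 26.3 z 0.2044
```

Call:
carry_out([
  [[-0.0006, 0.0035, 0, 0, 0], [0, 0, 0, 0, 0], [0, 0, 0, 0, 0]],
])

```text
t: 26.6
tool_pos: [0.5807, -0.0171, 0.2044]
tcp_rot: [-0.294, -3.122, 0.005]
ft_force: [-9.7, -5.8, 6.1]
gripper_width: 0.141
grasp_force: 41.5
```

```bash
python3 -c "
from h import *
lev()"
```

```text
q 0.8849 r 73.1 resist 8.89 rad 6.93 Fz 6.1 w 0.141 gf 41.5 t 26.6 z 0.2044
```

```bash
sed -i 's|v=o\["tool_pos"\]\[:2\]-PV;|v=(o["tool_pos"]+R.from_rotvec(o["tcp_rot"]).as_matrix()@[0,0,.163])[:2]-PV;|' h.py
python3 - <<'E'
from h import *
lev()
# recorded poses
rec=[([0.5884,-0.0798],[0.289,3.128,-0.0]),([.5889,-.0789],[.288,3.127,.002]),([.5847,-.0713],[.291,3.124,-.005]),([.581,-.0624],[.292,3.125,-.007]),([.5788,-.0534],[.293,3.128,-.006]),([.5779,-.0435],[-.296,-3.125,.009]),([.5773,-.0333],[-.294,-3.126,.006]),([.578,-.0277],[-.296,-3.124,.009]),([.5807,-.0171],[-.294,-3.122,.005])]
for x,r in rec:
    v=np.array(x)+(R.from_rotvec(r).as_matrix()@[0,0,.163])[:2]-PV; print(round(np.arctan2(v@EY,-v@EX)+.7,3),round(np.hypot(*v)*1e3,1))
p=manip.capture("wrist"); cv2.imwrite("pics/j.png",cv2.resize(p["color"][120:330,170:420],(750,630))[:600])
for t,z in(("lever_top",.048),("lever_pivot",.02),("click_foot",.012)):
  for n in("wrist","top","scene"):
    p=manip.capture(n)
    for d in manip.spot_point(p,t)[:1]:
        w=atz(p,d["location"],z)[:2]-PV; print(n,t,np.round(d["location"]),round(d["confidence"],2),np.round([w@EX,w@EY],4),"q",round(np.arctan2(w@EY,-w@EX)+.7,3))
E
```

```text
q 0.8752 r 73.9 resist 8.82 rad 7.01 Fz 6.1 w 0.141 gf 41.5 t 26.6 z 0.2044
-0.025 70.6
-0.016 69.5
0.096 69.7
0.232 70.4
0.367 71.0
0.503 71.5
0.648 72.6
0.721 73.1
0.875 73.9
wrist lever_top [285. 278.] 0.61 [-0.0688  0.0129] q 0.885
top lever_pivot [176. 256.] 0.75 [-0.0037  0.0045] q 1.592
scene lever_pivot [234. 313.] 0.58 [ 0.0002 -0.0119] q -0.887
wrist click_foot [289. 272.] 0.77 [-0.0452  0.0089] q 0.894
scene click_foot [234. 322.] 0.67 [0.0043 0.0195] q 2.485
```

View pics/j.png

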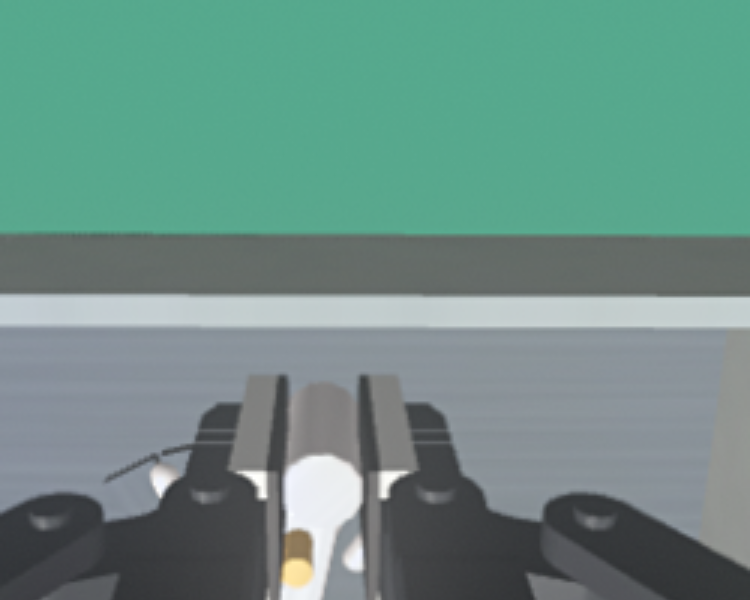

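The wrist view shows the post held between the pads (crop 320, 480), the foot marker (300, 560) and the fourth ridge just right of the arm. It gives q ≈ 0.885, just past the third click, which agrees with the force. Now the fourth, expected at about 1.055.

Call:
carry_out([
  [[-0.0012, 0.0045, 0, 0, 0], [-0.0012, 0.0035, 0, 0, 0], [0, 0, 0, 0, 0], [0, 0, 0, 0, 0]],
])

```text
t: 27.95
tool_pos: [0.5825, -0.0124, 0.2043]
tcp_rot: [-0.294, -3.119, 0.007]
ft_force: [-14.8, -8.8, 11.4]
gripper_width: 0.141
grasp_force: 42.1
```

```bash
cat > w.py <<'E'
from h import *
lev(); p=manip.capture("wrist")
for t,z in(("lever_top",.048),("click_foot",.012)):
    for d in manip.spot_point(p,t)[:1]:
        w=atz(p,d["location"],z)[:2]-PV; print(t,round(d["confidence"],2),np.round([w@EX,w@EY],4),"q",round(np.arctan2(w@EY,-w@EX)+.7,3))
E
python3 w.py
```

```text
q 0.939 r 74.4 resist 14.08 rad 9.92 Fz 11.4 w 0.141 gf 42.1 t 27.95 z 0.2043
lever_top 0.56 [-0.069   0.0176] q 0.95
click_foot 0.57 [-0.044   0.0109] q 0.944
```

Call:
carry_out([
  [[-0.0012, 0.0035, 0, 0, 0], [0, 0, 0, 0, 0], [0, 0, 0, 0, 0]],
])

```text
t: 28.4
tool_pos: [0.584, -0.0095, 0.2042]
tcp_rot: [-0.295, -3.118, 0.006]
ft_force: [-15.6, -6.4, 11.7]
gripper_width: 0.14
grasp_force: 42.1
```

```bash
python3 w.py
```

```text
q 0.9834 r 74.3 resist 12.71 rad 11.03 Fz 11.7 w 0.14 gf 42.1 t 28.4 z 0.2042
lever_top 0.62 [-0.0664  0.0193] q 0.983
click_foot 0.71 [-0.0424  0.0118] q 0.971
```

Call:
carry_out([
  [[-0.0008, 0.0035, 0, 0, 0], [0, 0, 0, 0, 0], [0, 0, 0, 0, 0]],
])

```text
t: 28.85
tool_pos: [0.5855, -0.0056, 0.2042]
tcp_rot: [-0.292, -3.119, 0.004]
ft_force: [-13.7, -3.9, 10.4]
gripper_width: 0.141
grasp_force: 41.9
```

```bash
python3 w.py
```

```text
q 1.0412 r 74.9 resist 10.19 rad 9.93 Fz 10.4 w 0.141 gf 41.9 t 28.85 z 0.2042
lever_top 0.86 [-0.0655  0.024 ] q 1.052
click_foot 0.75 [-0.0412  0.0151] q 1.052
```

Call:
carry_out([
  [[-0.0008, 0.0035, 0, 0, 0], [0, 0, 0, 0, 0], [0, 0, 0, 0, 0]],
])

```text
t: 29.3
tool_pos: [0.587, -0.0025, 0.2043]
tcp_rot: [-0.292, -3.12, 0.003]
ft_force: [-12.8, -2.7, 8.2]
gripper_width: 0.145
grasp_force: 41.8
```

```bash
python3 w.py
```

```text
q 1.0898 r 75.1 resist 9.24 rad 9.29 Fz 8.2 w 0.145 gf 41.8 t 29.3 z 0.2043
lever_top 0.57 [-0.065   0.0272] q 1.095
click_foot 0.83 [-0.0421  0.0173] q 1.09
```

Call:
carry_out([
  [[-0.0008, 0.003, 0, 0, 0], [0, 0, 0, 0, 0], [0, 0, 0, 0, 0]],
])

```text
t: 29.75
tool_pos: [0.5881, -0.0008, 0.2043]
tcp_rot: [-0.293, -3.12, 0.004]
ft_force: [-11.1, -5.0, 8.8]
gripper_width: 0.142
grasp_force: 41.7
```

```bash
python3 w.py
```

```text
q 1.1144 r 75.1 resist 10.38 rad 6.42 Fz 8.8 w 0.142 gf 41.7 t 29.75 z 0.2043
lever_top 0.64 [-0.0645  0.029 ] q 1.123
click_foot 0.58 [-0.0399  0.0208] q 1.18
```

Call:
carry_out([
  [[-0.0012, 0.0035, 0, 0, 0], [0, 0, 0, 0, 0], [0, 0, 0, 0, 0]],
])

```text
t: 30.2
tool_pos: [0.5894, 0.0013, 0.2043]
tcp_rot: [-0.293, -3.12, 0.005]
ft_force: [-13.7, -6.6, 10.3]
gripper_width: 0.146
grasp_force: 41.8
```

```bash
python3 w.py
```

```text
q 1.1462 r 75.3 resist 13.35 rad 7.21 Fz 10.3 w 0.146 gf 41.8 t 30.2 z 0.2043
lever_top 0.87 [-0.0619  0.0314] q 1.169
click_foot 0.94 [-0.0411  0.0197] q 1.148
```

```bash
python3 - <<'E'
from h import *
lev(); p=manip.capture("wrist"); g=p["color"].astype(np.float32)
for r in(.042,.045,.048,.051):
    s=[]
    for a in np.arange(.9,1.45,.025):
        w=PV+r*(-np.cos(a-.7)*EX+np.sin(a-.7)*EY); v=proj(p,[*w,.008]); s.append((int(cv2.getRectSubPix(g[...,0],(1,1),(float(v[1]),float(v[0])))[0,0]) if 0<=v[0]<420 else -1))
    print(r,v.round(),s)
E
```

```text
q 1.1459 r 75.3 resist 12.4 rad 7.88 Fz 8.7 w 0.14 gf 41.8 t 30.35 z 0.2042
0.042 [299. 271.] [113, 105, 95, 76, 72, 71, 73, 73, 73, 73, 73, 72, 108, 124, 119, 73, 123, 233, 245, 241, 241, 198]
0.045 [296. 274.] [72, 72, 73, 78, 74, 73, 74, 72, 79, 167, 141, 121, 124, 100, 114, 225, 247, 244, 244, 243, 242, 242]
0.048 [293. 277.] [73, 73, 72, 72, 78, 75, 108, 192, 247, 225, 125, 117, 75, 205, 250, 245, 244, 242, 242, 242, 241, 240]
0.051 [289. 280.] [74, 73, 93, 127, 125, 121, 127, 144, 184, 118, 114, 75, 165, 251, 247, 244, 242, 241, 240, 240, 240, 240]
```

```bash
python3 - <<'E'
from h import *
p=manip.capture("wrist"); g=p["color"].astype(np.float32)[...,0]
def line(q,z,r):
    # profile across the lever at radius r, offset s perpendicular (+ = pushed direction), at height z
    u=-np.cos(q-.7)*EX+np.sin(q-.7)*EY; t=np.sin(q-.7)*EX+np.cos(q-.7)*EY; o=[]
    for s in np.arange(-.018,.0181,.002):
        v=proj(p,[*(PV+r*u+s*t),z]); o.append(int(cv2.getRectSubPix(g,(1,1),(float(v[1]),float(v[0])))[0,0]) if 0<=v[0]<419 else -1)
    return o
for r in(.035,.04,.045,.05,.055): print("arm top",r,line(1.155,.023,r))
for i,c in enumerate([-.355,-.12,.115,.35,.595,.825]):
    print(i+1,[tuple(int(k) for k in proj(p,[*(PV+r*(-np.cos(c)*EX+np.sin(c)*EY)),.009])) for r in(.042,.048)])
print("grid cols 200-360 step 4")
for r in range(270,330,5): print(r,g[r,230:320:4].astype(int).tolist())
E
```

```text
arm top 0.035 [65, 64, 64, 62, 64, 65, 65, 65, 65, 66, 70, 74, 105, 115, 150, 150, 150, 148, 147]
arm top 0.04 [67, 67, 67, 67, 68, 68, 69, 68, 67, 70, 76, 104, 112, 152, 149, 149, 149, 148, 149]
arm top 0.045 [69, 69, 69, 70, 70, 70, 70, 71, 71, 77, 115, 98, 245, 219, 246, 199, 150, 149, 151]
arm top 0.05 [64, 72, 77, 105, 84, 72, 73, 73, 73, 125, 71, 252, 242, 239, 237, 245, 191, 150, 151]
arm top 0.055 [65, 72, 73, 72, 71, 68, 98, 245, 121, 109, 248, 244, 243, 241, 240, 240, 236, 197, 90]
1 [(288, 202), (280, 198)]
2 [(285, 217), (276, 216)]
3 [(285, 233), (276, 234)]
4 [(288, 249), (280, 252)]
5 [(295, 263), (287, 269)]
6 [(303, 275), (298, 282)]
grid cols 200-360 step 4
270 [245, 96, 72, 73, 78, 127, 127, 126, 72, 140, 125, 125, 128, 128, 130, 80, 68, 128, 125, 127, 70, 69, 68]
275 [254, 69, 73, 73, 118, 123, 121, 114, 71, 152, 121, 148, 149, 127, 130, 81, 67, 123, 120, 125, 69, 69, 68]
280 [60, 72, 73, 73, 74, 71, 195, 216, 104, 207, 246, 242, 239, 237, 229, 97, 118, 247, 77, 70, 70, 68, 69]
285 [72, 101, 130, 104, 74, 72, 72, 243, 112, 251, 244, 241, 239, 239, 238, 176, 120, 2
[... 176 characters left out ...]
3, 243, 242, 242, 239, 236, 125, 121, 76, 70, 69, 69, 67, 66]
300 [66, 68, 68, 69, 69, 70, 72, 83, 113, 244, 185, 216, 247, 237, 148, 119, 120, 88, 68, 68, 67, 67, 64]
305 [62, 64, 65, 65, 67, 68, 73, 82, 111, 232, 242, 242, 200, 150, 150, 134, 120, 89, 72, 65, 67, 64, 61]
310 [64, 63, 64, 66, 67, 67, 72, 77, 111, 235, 235, 145, 151, 149, 152, 139, 119, 89, 80, 66, 66, 64, 62]
315 [62, 61, 63, 63, 65, 68, 74, 72, 112, 151, 151, 149, 151, 148, 150, 148, 118, 89, 79, 64, 63, 63, 61]
320 [59, 60, 62, 62, 64, 66, 76, 118, 115, 150, 150, 149, 150, 149, 150, 150, 117, 84, 78, 62, 62, 61, 59]
325 [108, 60, 60, 61, 60, 66, 75, 109, 146, 146, 146, 147, 147, 147, 146, 146, 146, 86, 79, 66, 60, 59, 59]
```

```bash
python3 - <<'E'
from h import *
lev(); print(manip.close_job())
E
```

```text
q 1.1463 r 75.3 resist 13.35 rad 7.35 Fz 9.2 w 0.14 gf 41.8 t 30.45 z 0.2043
the job is handed in; nothing more can be done
None
```

I handed the job in at 30.5 s with the cover prised open to about 1.6 rad, the knife back on the bench and the lever held in the fingers just past its fourth click, about 1.15 rad from rest; the hand-in call returned no verdict.

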